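# Unlock the laboratory balance: park its red transport pin

### The arm

A 6-joint arm with a two-finger parallel gripper is mounted at the origin on the work surface. World frame = base frame: x ahead of the robot, y to its left, z up, the work surface at z = 0. Lengths are in m, angles in degrees, forces in N, time in s.
With the tool pointing down it reaches from about 0.35 to 1 m from the base axis. Payload 7.1 kg.
Tool frame: the origin (TCP) lies at the very end of the fingers, on their centre line; the grasp point (between the pads) lies 19 mm behind it (arm.grasp_offset is the distance from the TCP to the grasp point, in m); z points along the fingers, y is the line along which they close (so a half turn about z gives the same grasp; the last joint's range is limited). The gripper opens to 85 mm and grips with 20 to 120 N. Pads are 22 mm wide; open, the fingers measure 114 mm over their backs; the gripper's body (76 mm by 85 mm) begins 54 mm behind the grasp point. The pads swing forward as they close: fully open they stand 13 mm farther back than shut.
Start: joints at [-1.089, 24.242, 93.386, -0, 62.372, -1.089], TCP at [0.625, 0, 0.231] pointing down, gripper open.
Joint ranges: [-172.04, 172.04], [-51.8, 120.97], [4.93, 147.93], [-75.15, 255.16], [6.16, 154.13], [-145.62, 145.62]. Speed limits (degrees/s): [136.94, 136.94, 172.46, 180, 180, 180].

### API

Orientations are given as a 3x3 rotation matrix whose columns are the frame's x, y, z axes.
In Python, from station import arm, cams, look_for, pinpoint gives the robot as it stands.
- The arm moves only by the tool move_arm, never from a script. Its argument "motion" is a list that holds one entry, the list of rows, each a list of 7 numbers: the shift along the world's x, y, z in mm, then the turn, a rotation vector about the world's x, y, z in degrees, then the closure, from -1 (fully open) to 1 (shut). A call has 1 to 5 rows; each row is the pose to reach, as a shift and turn from the pose commanded when the call began; what a row does not reach only later rows make up. A row lasts 1/12 s, in which the tool goes at most 41.7 mm and 7.16 degrees, less where a joint would pass 70% of its speed; a pose out of reach is approached as far as the arm can. A call with a gripper value outside its range is refused whole. The fingers move at their own pace and stop on an object; "squeeze" is the grip in N (left out, the last holds). Time passes only in rows, so rows that repeat a pose let the fingers close. It gives the time, the measured TCP pose, the force, the opening and the grip force at its end, in the units of the state.
- arm.observe(): the state, without advancing time (a new reading comes with each control period).
- cams.grab_frame(name): name is "scene" or "side" or "wrist"; returns (picture, depth): 480x640x3 uint8, red, green, blue; 480x640 float32, m along the optical axis (not along the pixel's ray), 0 where there is no reading.
- cams.camera_params(name): a dict with "fov_y" (degrees; the focal length in pixels is half the picture's height over the tangent of half this angle, whatever the lens; pixels are square), "cx", "cy" (the principal point, pixels), "camera_from_world" (4x4, takes a point from world to camera coordinates). Camera axes: x right, y down, z forward; pixel columns grow to the right and rows downward; lengths in m; the calibration is good to about 2 mm. A picture is of the moment at which its call begins: read the wrist's pose just before it. camera_params takes no time and is no camera call; for the wrist camera it gives the pose at the moment of the call.
- arm.finish_job(): hands the job in; it is judged then, once.
Trained networks look in the newest picture that a camera, given by its name, has taken for a name from the list of things; names that differ only in an ending like _2 or _b are one class to them, and where a whole thing is asked for, a point or a joint stands for the part that bears it (a point fixed in the world has none). Each returns a list of dicts, best first, with "p" (0 to 1); they miss things now and then, are a little off and sometimes report something else, mostly with a low value. They report only what shows in the picture. A call takes as long as a camera call. They do not tell look-alikes from the thing itself.
- look_for(camera, query): "box" ([left, top, right, bottom] as shares, 0 to 1, of the picture: columns of its width, rows of its height, round what is visible of it).
- pinpoint(camera, query): "at" ([column, row] as shares, 0 to 1, of the picture: columns of its width, rows of its height: a listed point, or the origin of a listed thing).
The state is a dict: "t": time; "joints": joint angles; "joint_vel": joint speeds; "joint_efforts": joint torques, N m; "tool_pos": TCP position; "orientation": TCP orientation; "wrist_force": force on the tool from outside, world axes, zero at the start; "wrist_torque": the same for the moment, N m; "grip_width": finger opening in m; "finger_force": force on a finger pad.
Only numpy, scipy, OpenCV 4.12 (cv2) and the standard library are available. Lean on these libraries where they do the work, as an engineer would, in place of code of your own. Each camera call takes 0.05 s, during which the arm holds its last target. There are 200 camera calls.

### The job

Unlock the balance for weighing: draw the red-headed transport pin straight up out of its hole in the balance's rear deck and park it in the open notch of the yellow bracket on the balance's side, so that it hangs upright with its shank in the notch and its collar flat on the bracket. Leave the blue-headed pin in its hole, and let go of the red one.

Things in the scene. Friction and masses are not known exactly. Their poses are not given: they have to be found in the camera images.
- red_pin_knob (a point): loose 0.09 kg pin, upright in either of two 16 mm holes in the rear deck. From the top: red knob, diameter 26 mm, height 50 (grip here, any yaw); red collar, diameter 48, 5 thick, lying on the deck; steel shank, diameter 12, length 50, tapered tip, in the hole; it slides up freely. Point: centre of the knob, on the pin's axis, 30 above the collar's underside, 80 above the tip. z: up the pin
- blue_pin_knob (a point): the same point of a second pin of the same shape and size but with a blue head, in the other hole, 120 mm from the red pin; it stays there. Its knob's top is 25 mm above this point
- notch (a point): middle of the notch in the yellow bracket, level with its top, 70 mm above the bench. It is a level plate 72 mm wide, 6 thick, free space beneath. The notch goes right through it, 26 mm wide (along x), 52 long (along y, 26 each way), closed towards the balance (-y), open at the outer edge (+y). x: along the balance's side towards the rear deck; z: up. The two pins stand in a line parallel to y
- balance: white laboratory balance with a round steel pan, 300 x 200 mm, fixed to the bench, bracket on its +y side. Origin: centre of its underside at bench level; x: towards its rear, where the deck with the two pin holes is (90 mm along x, 60 mm to each side); deck top 70 mm, nothing but the pins higher than 75 mm
Not all that is in view belongs to the job. Of the things shaped like the part that bears red_pin_knob, the red one is meant.

How it is judged:
By the outcome, as a careful person would: the job done as asked, in the order asked, and still so for the second after the job is handed in, with the robot touching nothing.
It also fails if it takes over 42 s, if anything falls off the work surface, if the arm or the gripper's body presses on something with over 40 N, if the wrist force passes 120 N, or if a joint passes its speed limit or range.

## Working session

There is one attempt and no reset: what is moved stays moved. The work goes in short steps, Python scripts to look and compute and a tool call to move; the robot and the scene stay as the last step left them, time stands still between calls to the robot, and variables do not carry over. Pictures are saved under pics/ and viewed, at most 10 in all, crops included, and the job is handed in when it is done.

Besides the shell and the picture viewer there is one more tool, called after "Emit:" in YAML: its name, and indented under it one key for each argument. move_arm: Moves the arm, as the interface text tells. Its arguments: {"type":"object","properties":{"motion":{"type":"array","items":{"type":"array","items":{"type":"array","items":{"type":"number"}}}},"squeeze":{"type":"number"}},"required":["motion"]}

```bash
mkdir -p pics; cat > h.py <<'E'
import numpy as np, cv2
from station import arm, cams, look_for, pinpoint
def ray(cam,u,v):
    P=cams.camera_params(cam); f=240/np.tan(np.radians(P["fov_y"]/2)); T=np.linalg.inv(P["camera_from_world"])
    return T,np.array([(u-P["cx"])/f,(v-P["cy"])/f,1.])
def at_z(cam,u,v,z):
    T,d=ray(cam,u,v); o=T[:3,3]; d=T[:3,:3]@d; return o+d*(z-o[2])/d[2]
def at_d(cam,u,v,dep):
    T,d=ray(cam,u,v); return T[:3,:3]@(d*dep)+T[:3,3]
def save(img,n): cv2.imwrite(f"pics/{n}.png",img[:,:,::-1])
E
python3 - <<'E'
from h import *
ims=[]
for c in ["scene","side"]:
    im,d=cams.grab_frame(c); save(im,c)
    print(c,cams.camera_params(c)["camera_from_world"].round(2).tolist())
    for q in ["red_pin_knob","blue_pin_knob","notch","balance"]:
        for r in pinpoint(c,q)[:4]:
            u,v=r["at"][0]*640,r["at"][1]*480
            z={"n":.07,"b":0.1,"r":.1}[q[0]]
            if q=="balance": z=0
            dd=d[int(min(v,479)),int(min(u,639))]
            print(q,round(r["p"],2),round(u),round(v),"z:",at_z(c,u,v,z).round(3),"d:",at_d(c,u,v,dd).round(3))
E
```

```text
scene [[0.15, 0.99, 0.0, -0.1], [0.63, -0.1, -0.77, -0.32], [-0.76, 0.12, -0.64, 1.23], [0.0, 0.0, 0.0, 1.0]]
red_pin_knob 0.93 171 226 z: [ 0.554 -0.212  0.1  ] d: [ 0.538 -0.216  0.088]
red_pin_knob 0.68 153 277 z: [ 0.668 -0.228  0.1  ] d: [ 0.657 -0.231  0.091]
red_pin_knob 0.6 310 309 z: [ 0.757 -0.025  0.1  ] d: [ 0.755 -0.025  0.098]
red_pin_knob 0.57 242 230 z: [ 0.582 -0.104  0.1  ] d: [ 0.597 -0.103  0.111]
blue_pin_knob 0.58 320 239 z: [0.622 0.009 0.1  ] d: [0.633 0.007 0.109]
notch 0.83 384 234 z: [0.589 0.119 0.07 ] d: [0.506 0.148 0.   ]
balance 0.8 292 248 z: [ 0.518 -0.023  0.   ] d: [ 0.597 -0.03   0.068]
side [[0.85, -0.53, 0.0, -0.55], [-0.32, -0.51, -0.8, 0.26], [0.42, 0.68, -0.6, 0.54], [0.0, 0.0, 0.0, 1.0]]
red_pin_knob 0.89 439 273 z: [ 0.725 -0.153  0.1  ] d: [ 0.73  -0.148  0.094]
red_pin_knob 0.86 333 386 z: [ 0.515 -0.232  0.1  ] d: [ 0.517 -0.228  0.094]
red_pin_knob 0.76 428 346 z: [ 0.631 -0.241  0.1  ] d: [ 0.634 -0.238  0.095]
red_pin_knob 0.75 323 294 z: [ 0.579 -0.109  0.1  ] d: [ 0.575 -0.115  0.107]
blue_pin_knob 0.59 305 233 z: [0.624 0.011 0.1  ] d: [ 0.616 -0.003  0.112]
blue_pin_knob 0.34 254 325 z: [ 0.484 -0.113  0.1  ] d: [ 0.5   -0.075  0.059]
notch 0.94 248 223 z: [0.584 0.115 0.07 ] d: [ 0.624  0.212 -0.001]
balance 0.88 252 326 z: [ 0.518 -0.021  0.   ] d: [ 0.497 -0.076  0.059]
balance 0.47 304 231 z: [0.695 0.138 0.   ] d: [ 0.615 -0.004  0.115]
```

View pics/scene.png

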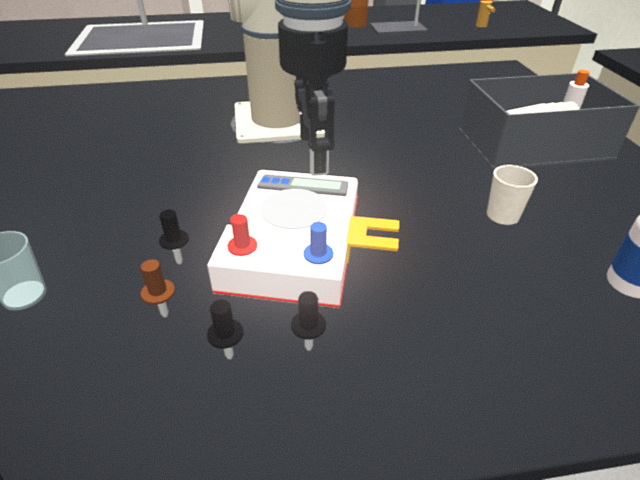

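View pics/side.png

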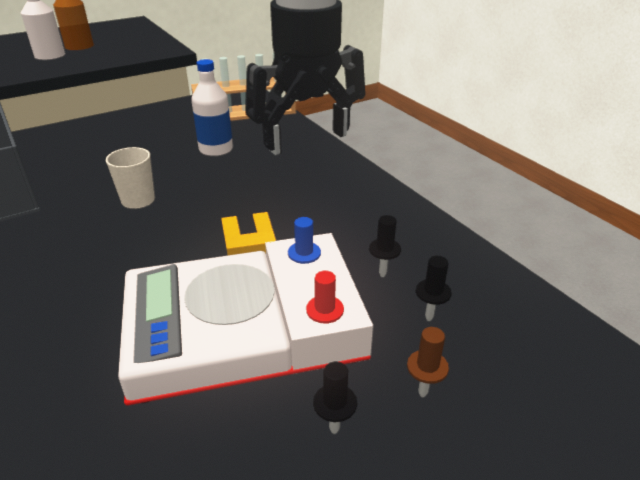

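Scene (242,230) and side (323,294) show the bright red pin in the deck. The brown and black pins lying around are decoys, and the bracket notch opens away from the balance. The estimates are red (0.580,-0.107), blue (0.623,0.010) and balance yaw about -20°. I'll go above the red pin now.

Emit:
move_arm:
  motion:
    - [[-15,-36,0,0,0,-7,-1],[-30,-72,0,0,0,-14,-1],[-45,-107,0,0,0,-20,-1],[-45,-107,0,0,0,-20,-1],[-45,-107,0,0,0,-20,-1]]

```text
t: 0.92
tool_pos: [0.5794, -0.1087, 0.2315]
orientation: [[0.345, 0.939, 0.0], [0.939, -0.345, 0.0], [0.0, 0.0, -1.0]]
wrist_force: [-0.0, -0.4, -0.0]
grip_width: 0.0852
finger_force: 0.0
```

```bash
python3 - <<'E'
from h import *
o=arm.observe(); print(o["t"],np.round(o["tool_pos"],4),np.round(o["orientation"],3).tolist(),np.round(o["wrist_force"],2))
im,d=cams.grab_frame("wrist"); save(im,"w1")
for q in ["red_pin_knob","blue_pin_knob","notch"]:
    for r in pinpoint("wrist",q)[:3]:
        u,v=r["at"][0]*640,r["at"][1]*480
        print(q,round(r["p"],2),round(u),round(v),at_z("wrist",u,v,.07 if q=="notch" else .1).round(4))
# top of knob by colour and depth
hsv=cv2.cvtColor(im,cv2.COLOR_RGB2HSV)
T=lambda m:[at_d("wrist",u,v,d[v,u]) for v,u in np.argwhere(m&(d>0))]
h,s,v=[hsv[...,i].astype(int) for i in range(3)]
for n,m in dict(red=((h<6)|(h>174))&(s>170)&(v>80),blue=(abs(h-115)<12)&(s>150)&(v>60)).items():
    p=np.array(T(m)); 
    if len(p)<50: print(n,len(p)); continue
    for lo,hi in [(.119,.13),(.072,.082)]:
        k=p[(p[:,2]>lo)&(p[:,2]<hi)]
        if len(k)>20:
            c,r=cv2.minEnclosingCircle(k[:,:2].astype(np.float32)); print(n,lo,len(k),np.median(k,0).round(4),np.round(c,4),round(r,4))
E
```

```text
0.9167 [ 0.5794 -0.1087  0.2315] [[0.345, 0.939, 0.0], [0.939, -0.345, 0.0], [0.0, 0.0, -1.0]] [-0.03 -0.35 -0.04]
red_pin_knob 0.95 310 372 [ 0.5323 -0.2057  0.1   ]
red_pin_knob 0.83 457 337 [ 0.6424 -0.2154  0.1   ]
red_pin_knob 0.79 517 16 [ 0.7304 -0.0251  0.1   ]
blue_pin_knob 0.83 324 25 [0.6219 0.0099 0.1   ]Traceback (most recent call last):
  File "<stdin>", line 13, in <module>
  File "<stdin>", line 10, in <lambda>
  File "h.py", line 9, in at_d
    T,d=ray(cam,u,v); return T[:3,:3]@(d*dep)+T[:3,3]
        ~~~^^^^^^^^^
  File "h.py", line 4, in ray
    P=cams.camera_params(cam); f=240/np.tan(np.radians(P["fov_y"]/2)); T=np.linalg.inv(P["camera_from_world"])
ValueError: time passes only in moves, steps and waits
```

View pics/w1.png

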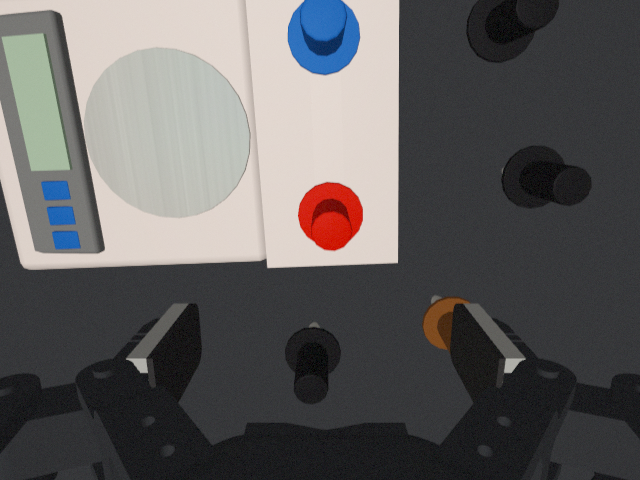

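Fingers now close along the balance's x axis, which leaves both ends clear. The red collar is at about (331,214) with its knob top at about (331,231), and blue is at (324,35). Next I'll measure by colour.

```bash
cat >> h.py <<'E'
def cloud(cam,im,d,m):
    P=cams.camera_params(cam); f=240/np.tan(np.radians(P["fov_y"]/2)); T=np.linalg.inv(P["camera_from_world"])
    v,u=np.nonzero(m&(d>0)); z=d[v,u]
    return np.c_[(u-P["cx"])/f*z,(v-P["cy"])/f*z,z]@T[:3,:3].T+T[:3,3]
def heads(cam,zs=((.119,.13),(.07,.082))):
    im,d=cams.grab_frame(cam)
    h,s,v=[c.astype(int) for c in cv2.split(cv2.cvtColor(im,cv2.COLOR_RGB2HSV))]
    for n,m in dict(red=((h<5)|(h>174))&(s>190)&(v>80),blue=(abs(h-112)<14)&(s>150)&(v>60),yellow=(abs(h-23)<6)&(s>150)&(v>120)).items():
        p=cloud(cam,im,d,m)
        for lo,hi in (zs if n!="yellow" else ((.064,.078),)):
            k=p[(p[:,2]>lo)&(p[:,2]<hi)]
            if len(k)>20:
                c,r=cv2.minEnclosingCircle(k[:,:2].astype(np.float32)); print(cam,n,lo,len(k),"med",np.median(k,0).round(4),"circ",np.round(c,4),round(r,4))
                if n=="yellow": print(np.round(cv2.boxPoints(cv2.minAreaRect((k[:,:2]*1000).astype(np.float32))),1).tolist())
    return im,d
E
python3 - <<'E'
from h import *
for c in ["wrist","scene","side"]: heads(c)
print("knob top",at_z("wrist",331,231,.125),"collar",at_z("wrist",331,214,.075),"blue collar",at_z("wrist",324,35,.075))
E
```

```text
wrist red 0.119 1258 med [ 0.5843 -0.1061  0.1233] circ [ 0.5839 -0.107 ] 0.0129
wrist red 0.07 1622 med [ 0.5891 -0.0976  0.0734] circ [ 0.5838 -0.1066] 0.0236
wrist blue 0.119 1867 med [0.6204 0.0064 0.1232] circ [0.6206 0.0068] 0.013
wrist blue 0.07 2126 med [ 0.615  -0.0014  0.0734] circ [0.6206 0.007 ] 0.0237
scene blue 0.07 148 med [0.6934 0.4796 0.0757] circ [0.6892 0.4846] 0.0224
scene yellow 0.064 388 med [0.5772 0.1146 0.0688] circ [-0.0782  0.4693] 0.7951
[[-774.5999755859375, 853.2999877929688], [594.2000122070312, 44.599998474121094], [640.0999755859375, 122.30000305175781], [-728.7000122070312, 931.0]]
side red 0.119 195 med [ 0.5818 -0.1089  0.1233] circ [ 0.5821 -0.1076] 0.0118
side red 0.07 409 med [ 0.5753 -0.1165  0.0733] circ [ 0.5823 -0.1086] 0.0228
side blue 0.119 185 med [0.6186 0.005  0.1229] circ [0.6194 0.008 ] 0.0138
side blue 0.07 502 med [0.6297 0.0098 0.0734] circ [0.6368 0.2534] 0.2702
side yellow 0.064 1248 med [0.5688 0.0928 0.0681] circ [0.5758 0.1059] 0.0536
[[529.7000122070312, 74.19999694824219], [598.4000244140625, 52.29999923706055], [625.0, 136.0], [556.4000244140625, 157.89999389648438]]
knob top [ 0.58526548 -0.10357115  0.125     ] collar [ 0.58594319 -0.10350222  0.075     ] blue collar [0.62160902 0.00959026 0.075     ]
```

Emit:
move_arm:
  motion:
    - [[4,1.5,-40,0,0,2,-1],[4,1.5,-80,0,0,2,-1],[4,1.5,-115,0,0,2,-1],[4,1.5,-140,0,0,2,-1],[4,1.5,-146,0,0,2,-1]]

```text
t: 1.68
tool_pos: [0.5812, -0.1042, 0.0809]
orientation: [[0.308, 0.951, -0.007], [0.951, -0.308, 0.001], [-0.001, -0.007, -1.0]]
wrist_force: [-1.6, 1.4, -0.3]
grip_width: 0.0853
finger_force: 0.0
```

Emit:
move_arm:
  motion:
    - [[0,0,0,0,0,0,1],[0,0,0,0,0,0,1],[0,0,0,0,0,0,1],[0,0,0,0,0,0,1],[0,0,0,0,0,0,1]]
  squeeze: 30

```text
t: 2.1
tool_pos: [0.5851, -0.1056, 0.0871]
orientation: [[0.309, 0.951, 0.003], [0.951, -0.309, -0.001], [0.0, 0.003, -1.0]]
wrist_force: [0.7, -0.4, 6.3]
grip_width: 0.0257
finger_force: 8.5
```

Emit:
move_arm:
  motion:
    - [[0,0,0,0,0,0,1],[0,0,0,0,0,0,1],[0,0,0,0,0,0,1],[0,0,0,0,0,0,1],[0,0,0,0,0,0,1]]

```text
t: 2.52
tool_pos: [0.5851, -0.1057, 0.0871]
orientation: [[0.309, 0.951, 0.003], [0.951, -0.309, -0.0], [0.0, 0.003, -1.0]]
wrist_force: [-0.8, 0.8, 7.0]
grip_width: 0.0255
finger_force: 29.2
```

Emit:
move_arm:
  motion:
    - [[0,0,10,0,0,0,1],[0,0,25,0,0,0,1],[0,0,45,0,0,0,1],[0,0,70,0,0,0,1],[0,0,95,0,0,0,1]]

```text
t: 2.93
tool_pos: [0.5835, -0.1055, 0.1818]
orientation: [[0.309, 0.951, -0.001], [0.951, -0.309, 0.0], [-0.0, -0.001, -1.0]]
wrist_force: [0.1, -0.4, -1.0]
grip_width: 0.0251
finger_force: 29.7
```

Emit:
move_arm:
  motion:
    - [[0,0,5,0,0,0,1],[0,0,5,0,0,0,1],[0,0,5,0,0,0,1]]

```text
t: 3.18
tool_pos: [0.5837, -0.1054, 0.1854]
orientation: [[0.309, 0.951, 0.0], [0.951, -0.309, -0.0], [0.0, 0.0, -1.0]]
wrist_force: [-0.1, 1.1, -0.5]
grip_width: 0.0252
finger_force: 29.7
```

```bash
python3 - <<'E'
from h import *
im,d=heads("side",((.2,.23),(.15,.19))); save(im,"s2")
h,s,v=[c.astype(int) for c in cv2.split(cv2.cvtColor(im,cv2.COLOR_RGB2HSV))]
for c in ["scene","side","wrist"]:
    im,d=cams.grab_frame(c)
    if c=="wrist": save(im,"w2")
    h,s,v=[x.astype(int) for x in cv2.split(cv2.cvtColor(im,cv2.COLOR_RGB2HSV))]
    k=cloud(c,im,d,(abs(h-23)<6)&(s>150)&(v>100)); k=k[(abs(k[:,2]-.07)<.006)&(np.hypot(k[:,0]-.586,k[:,1]-.117)<.09)]
    t=np.radians(-17.9); R=np.array([[np.cos(t),np.sin(t)],[-np.sin(t),np.cos(t)]])  # to balance axes
    if len(k)<20: print(c,len(k)); continue
    q=k[:,:2]@R.T*1000; print(c,len(k),"bal-frame x,y pct",np.percentile(q,[0.5,50,99.5],axis=0).round(1).tolist(), "z",np.median(k[:,2]))
    if c!="wrist" or 1: 
        lo,hi=np.percentile(q,[.5,99.5],axis=0)
        b=q[q[:,1]<lo[1]+14]; print(" base x",np.percentile(b[:,0],[1,99]).round(1))
        for y in range(int(lo[1]),int(hi[1]),5):
            x=np.sort(q[abs(q[:,1]-y)<2.5,0]); g=np.diff(x); 
            if len(g): i=g.argmax(); print("  y",y,x[0].round(1),x[i].round(1),x[i+1].round(1),x[-1].round(1))
    for r in pinpoint(c,"notch")[:2]:
        w=at_z(c,r["at"][0]*640,r["at"][1]*480,.07); print(c,"notch",round(r["p"],2),w.round(4),(R@w[:2]*1000).round(1))
print("red bal",(R@[584,-107]).round(1), "blue", (R@[620.5,7.0]).round(1))
E
```

```text
side red 0.2 560 med [ 0.5797 -0.1137  0.2179] circ [ 0.583  -0.1069] 0.0145
side red 0.15 733 med [ 0.5765 -0.1166  0.1721] circ [ 0.5823 -0.1075] 0.0238
side blue 0.15 160 med [0.6859 0.5054 0.185 ] circ [0.6868 0.514 ] 0.0171
side yellow 0.064 1239 med [0.569  0.0931 0.0681] circ [0.5755 0.1065] 0.0531
[[529.7999877929688, 74.9000015258789], [598.2999877929688, 52.900001525878906], [624.5999755859375, 134.5], [556.0, 156.5]]
scene 1228 bal-frame x,y pct [[482.4, 237.7], [526.0, 273.6], [555.8, 316.6]] z 0.069570647459436
 base x [483.3 554.7]
  y 237 486.5 510.2 515.7 550.9
  y 242 482.6 528.0 531.5 555.4
  y 247 482.9 508.8 512.0 554.4
  y 252 482.8 550.3 552.7 556.3
  y 257 481.0 507.9 510.5 555.8
  y 262 483.8 502.2 505.3 555.7
  y 267 482.3 516.9 527.8 555.9
  y 272 480.4 506.4 531.1 557.1
  y 277 480.7 507.2 531.6 555.2
  y 282 482.2 506.2 532.9 555.5
  y 287 483.3 507.4 530.5 556.0
  y 292 482.5 507.9 532.5 555.3
  y 297 483.4 506.5 532.4 555.7
  y 302 483.3 506.5 531.9 555.5
  y 307 483.9 506.1 530.7 555.5
  y 312 481.9 506.6 533.3 555.4
scene notch 0.79 [0.5832 0.1179 0.07  ] [518.7 291.5]
side 1243 bal-frame x,y pct [[481.3, 234.8], [514.4, 264.5], [552.8, 318.4]] z 0.06804154222673403
 base x [482.  551.7]
  y 234 482.0 482.4 486.6 536.2
  y 239 481.2 545.8 548.8 551.8
  y 244 481.8 502.0 503.6 552.4
  y 249 482.0 535.5 538.0 552.8
  y 254 481.3 526.8 528.5 552.6
  y 259 481.2 550.1 551.8 553.1
  y 264 482.3 497.3 500.2 552.9
  y 269 481.1 516.8 530.6 552.4
  y 274 481.4 504.0 530.1 552.9
  y 279 482.4 503.4 530.3 552.2
  y 284 481.2 503.7 530.0 553.2
  y 289 481.7 504.1 530.0 552.4
  y 294 482.0 503.8 531.2 552.9
  y 299 481.3 502.7 530.1 552.5
  y 304 481.1 503.3 531.0 553.1
  y 309 482.3 504.0 530.0 552.7
  y 314 481.1 502.8 530.6 551.8
side notch 0.96 [0.5795 0.1174 0.07  ] [515.3 289.8]
wrist 0
red bal [588.6  77.7] blue [588.3 197.4]
```

View pics/s2.png

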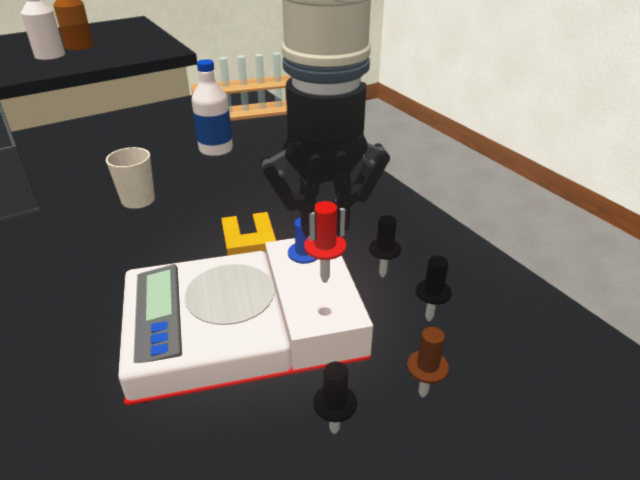

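The red pin is gripped and clear of the deck. The bracket is at (248,232) in the side view. The shift to the notch is about (-1, +224) mm, so I'll rise, then carry.

Emit:
move_arm:
  motion:
    - [[0,0,35,0,0,0,1],[0,25,40,0,0,0,1],[-1,55,40,0,0,0,1],[-1,90,40,0,0,0,1],[-1,125,40,0,0,0,1]]

```text
t: 3.9
tool_pos: [0.5827, 0.0204, 0.2251]
orientation: [[0.31, 0.951, -0.0], [0.951, -0.31, 0.0], [-0.0, -0.0, -1.0]]
wrist_force: [0.2, 0.1, -0.6]
grip_width: 0.0257
finger_force: 29.8
```

Emit:
move_arm:
  motion:
    - [[0,35,0,0,0,0,1],[0,70,0,0,0,0,1],[0,90,0,0,0,0,1],[0,99,0,0,0,0,1],[0,99,0,0,0,0,1]]

```text
t: 4.32
tool_pos: [0.5827, 0.1203, 0.2248]
orientation: [[0.307, 0.952, -0.001], [0.952, -0.307, 0.0], [-0.0, -0.001, -1.0]]
wrist_force: [0.2, -0.3, -1.6]
grip_width: 0.0251
finger_force: 29.8
```

Emit:
move_arm:
  motion:
    - [[0,0,-20,0,0,0,1],[0,0,-30,0,0,0,1],[0,0,-35,0,0,0,1],[0,0,-35,0,0,0,1],[0,0,-35,0,0,0,1]]

```text
t: 4.73
tool_pos: [0.583, 0.1176, 0.1901]
orientation: [[0.31, 0.951, -0.001], [0.951, -0.31, -0.0], [-0.0, -0.001, -1.0]]
wrist_force: [0.3, -0.1, -0.3]
grip_width: 0.0253
finger_force: 29.8
```

```bash
python3 - <<'E'
from h import *
t=np.radians(-17.9); R=np.array([[np.cos(t),np.sin(t)],[-np.sin(t),np.cos(t)]])
for c in ["scene","side"]:
    im,d=cams.grab_frame(c)
    save(im[130:330,150:470] if c=="side" else im[130:330,270:590],c+"3")
    h,s,v=[x.astype(int) for x in cv2.split(cv2.cvtColor(im,cv2.COLOR_RGB2HSV))]
    k=cloud(c,im,d,((h<5)|(h>174))&(s>190)&(v>80)); k=k[k[:,2]>.13]
    k=k[(np.hypot(k[:,0]-.583,k[:,1]-.117)<.06)]
    print(c,len(k),np.percentile(k[:,2],[1,99]).round(4))
    e=k[k[:,2]<np.percentile(k[:,2],1)+.008]; (a,r)=cv2.minEnclosingCircle(e[:,:2].astype(np.float32)); print(" collar",np.round(a,4),round(r,4),"bal",(R@a*1000).round(1))
o=arm.observe();print(o["tool_pos"],(R@o["tool_pos"][:2]*1000).round(1))
E
```

```text
scene 317 [0.1744 0.1843]
 collar [0.5841 0.1161] 0.0244 bal [520.2 290. ]
side 1012 [0.1728 0.227 ]
 collar [0.5817 0.1159] 0.0245 bal [517.9 289. ]
[0.58348621 0.11805901 0.19089506] [519.  291.7]
```

View pics/scene3.png

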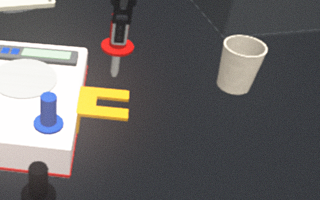

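View pics/side3.png

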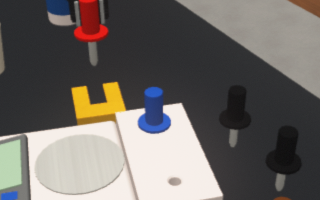

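The pin hangs over the notch, with its collar within about 1–2 mm of the notch centre in both views. I'll lower it straight down, slowing near contact.

Emit:
move_arm:
  motion:
    - [[0,2,-25,0,0,0,1],[0,2,-50,0,0,0,1],[0,2,-75,0,0,0,1],[0,2,-90,0,0,0,1],[0,2,-95,0,0,0,1]]

```text
t: 5.25
tool_pos: [0.5818, 0.1201, 0.0934]
orientation: [[0.309, 0.951, -0.003], [0.951, -0.309, -0.001], [-0.001, -0.003, -1.0]]
wrist_force: [-0.6, -0.2, -0.9]
grip_width: 0.0255
finger_force: 29.8
```

Emit:
move_arm:
  motion:
    - [[0,0,-2,0,0,0,1],[0,0,-4,0,0,0,1],[0,0,-5,0,0,0,1],[0,0,-6,0,0,0,1],[0,0,-6,0,0,0,1]]

```text
t: 5.67
tool_pos: [0.5835, 0.1206, 0.0902]
orientation: [[0.309, 0.951, 0.001], [0.951, -0.309, 0.0], [0.001, 0.001, -1.0]]
wrist_force: [-0.2, 0.4, -0.6]
grip_width: 0.0252
finger_force: 29.8
```

```bash
python3 - <<'E'
from h import *
for c,a in [("side",(200,150)),("scene",(300,150))]:
    im,d=cams.grab_frame(c); x,y=a
    save(cv2.resize(im[y:y+130,x:x+170],None,fx=4,fy=4),c+"4")
    h,s,v=[x.astype(int) for x in cv2.split(cv2.cvtColor(im,cv2.COLOR_RGB2HSV))]
    k=cloud(c,im,d,((h<5)|(h>174))&(s>190)&(v>80)); k=k[(np.hypot(k[:,0]-.583,k[:,1]-.117)<.06)]
    print(c,len(k),np.percentile(k[:,2],[1,99]).round(4))
print(arm.observe()["wrist_force"])
E
```

```text
side 820 [0.0732 0.1269]
scene 124 [0.0757 0.0813]
[-0.33050374 -0.76272509 -0.04110985]
```

View pics/side4.png

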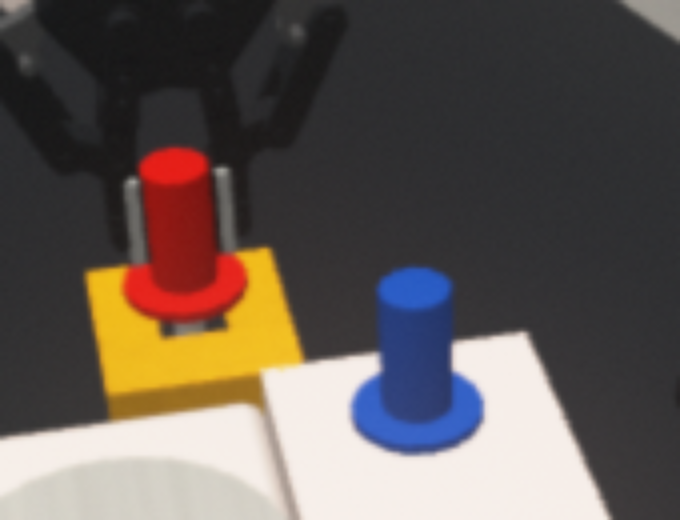

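In the side crop the shank is inside the notch and the collar sits just above the plate, with no contact force yet. I'll lower it the last few millimetres.

Emit:
move_arm:
  motion:
    - [[0,0,-1,0,0,0,1],[0,0,-2,0,0,0,1],[0,0,-3,0,0,0,1],[0,0,-3,0,0,0,1]]

```text
t: 6.1
tool_pos: [0.5831, 0.1206, 0.0871]
orientation: [[0.309, 0.951, 0.0], [0.951, -0.309, 0.0], [0.0, 0.0, -1.0]]
wrist_force: [-3.0, -0.0, 8.0]
grip_width: 0.0247
finger_force: 30.7
```

Contact is 8 N upward, so the collar is seated. Now I'll release.

Emit:
move_arm:
  motion:
    - [[0,0,0,0,0,0,0.2],[0,0,0,0,0,0,0],[0,0,0,0,0,0,-0.5],[0,0,0,0,0,0,-1],[0,0,0,0,0,0,-1]]

```text
t: 6.52
tool_pos: [0.5829, 0.1205, 0.0861]
orientation: [[0.309, 0.951, -0.0], [0.951, -0.309, -0.0], [-0.0, -0.0, -1.0]]
wrist_force: [0.6, 0.2, 0.4]
grip_width: 0.0773
finger_force: 0.0
```

Emit:
move_arm:
  motion:
    - [[0,0,0,0,0,0,-1],[0,0,10,0,0,0,-1],[0,0,40,0,0,0,-1],[0,0,80,0,0,0,-1],[0,0,120,0,0,0,-1]]

```text
t: 6.93
tool_pos: [0.5821, 0.1204, 0.2074]
orientation: [[0.309, 0.951, -0.002], [0.951, -0.309, -0.0], [-0.001, -0.002, -1.0]]
wrist_force: [0.9, 0.1, -0.2]
grip_width: 0.0857
finger_force: 0.0
```

Emit:
move_arm:
  motion:
    - [[0,0,20,0,0,0,-1],[0,0,20,0,0,0,-1],[0,0,20,0,0,0,-1]]

```text
t: 7.18
tool_pos: [0.5837, 0.1207, 0.2284]
orientation: [[0.309, 0.951, 0.004], [0.951, -0.309, 0.001], [0.002, 0.003, -1.0]]
wrist_force: [0.3, 0.2, 0.4]
grip_width: 0.085
finger_force: 0.0
```

```bash
python3 - <<'E'
from h import *
heads("wrist")
ims=[]
for c,(x,y) in [("side",(200,150)),("scene",(290,150))]:
    im,d=cams.grab_frame(c); ims.append(cv2.resize(im[y:y+130,x:x+130],None,fx=3,fy=3))
save(np.hstack(ims),"final")
E
```

```text
wrist red 0.119 1250 med [0.5819 0.1195 0.1216] circ [0.5817 0.1185] 0.0129
wrist red 0.07 1603 med [0.5858 0.1283 0.0718] circ [0.5813 0.1191] 0.0234
wrist blue 0.119 963 med [0.6191 0.0085 0.1215] circ [0.6192 0.008 ] 0.0127
wrist blue 0.07 1530 med [0.6175 0.0168 0.0718] circ [0.6191 0.0076] 0.0235
wrist yellow 0.064 6530 med [0.5705 0.092  0.0668] circ [0.5768 0.1034] 0.0542
[[530.0, 75.4000015258789], [598.7000122070312, 53.400001525878906], [623.7000122070312, 131.39999389648438], [555.0999755859375, 153.5]]
```

View pics/final.png

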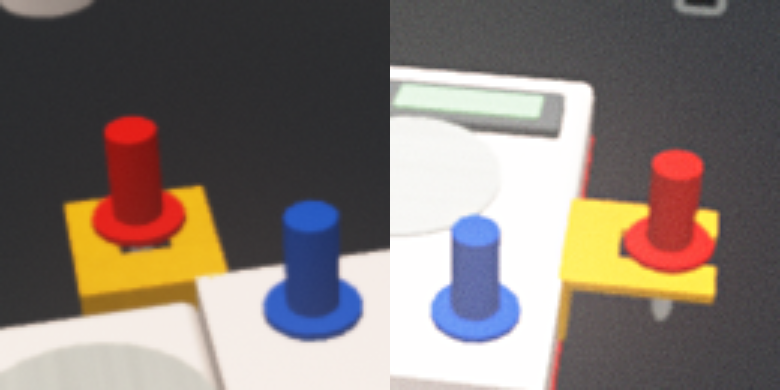

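The red pin stands upright in the notch with its collar flat, at the same height as blue's. Blue is undisturbed and the gripper is clear.

```bash
python3 -c "
from station import arm
print(arm.finish_job())"
```

```text
the job is handed in; nothing more can be done
None
```

The red pin is parked upright in the bracket notch with its collar flat and has been let go, the blue pin is still in its hole, and the job was handed in at about 7.5 s of robot time.

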